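Register a slide carrier in the corner of a microscope stage plate

TASK

Take the slide carrier with the blue handle, put it flat on the aluminium stage plate, its long side along the longer brass fence (the side fence), and press it into the corner so that it lies flush against both brass fences at once. Finish while still gripping the blue handle and pressing the carrier firmly against both fences: do not let go. Leave the orange-handled carrier, the beaker and the oil bottle where they stand.

Things in the scene. Friction and masses are not known exactly. Their poses are not given: they have to be found in the camera images.
- carrier: loose slide carrier to be registered: dark grey metal block 100 (its x) x 84 (its y) x 16 mm high, about 0.3 kg, two glass slides lying in its top either side of a BLUE upright handle. The handle is a solid bar in the middle, 60 mm long along x, 14 mm thick along y, rising from the block's top (16 mm) to 60 mm above the underside. Origin: centre of the underside, z up. The carrier is the same when turned half round; either way will do. It starts flat on the bench (z = 0)
- stage: fixed aluminium plate on the bench, 190 (x) x 170 (y) x 12 mm thick, with a dark round patch; smooth, sliding friction about 0.3. Origin: centre of its underside, z up; its top is 12 mm above. Two brass fences, each 12 mm wide and 12 mm high, stand on it along its +x and +y edges and form an inside corner open towards -x and -y. Its place and yaw vary
- corner (a point): inside corner point of the two fences, on the plate's top face, at (70, 58, 12) mm in the stage's frame; axes as the stage's. The seated carrier's origin lies 50 mm from it along the stage's -x and 42 mm along -y, with the carrier's x axis along the stage's x
- end_fence: shorter brass fence, 12 x 100 x 12 mm, fixed along the plate's +x side; the carrier's 84 mm end bears on its -x face, which is 70 mm from the stage's centre. Origin: centre of its underside, on the plate's top
- side_fence: longer brass fence, 152 x 12 x 12 mm, fixed along the plate's +y side; the carrier's 100 mm long side bears on its -y face, which is 58 mm from the stage's centre. Origin: centre of its underside, on the plate's top
- spare: bystander: a second slide carrier of the same shape and size but with an ORANGE handle, loose on the bench; it may have changed places with the blue one. Origin: centre of the underside
- beaker: bystander: clear glass beaker, 64 mm across, 80 mm high, loose. Origin: centre of the underside
- oil: bystander: small amber bottle of immersion oil, 36 mm across, 70 mm high, loose. Origin: centre of the underside
There are look-alikes about, which are no part of the job. What is shaped like the carrier but purple is not meant.

How it is judged:
By the outcome, as a careful person would: the job done as asked, in the order asked, and still so for the second after the job is handed in, while the arm keeps its last pose, push and grip.
It also fails if it takes over 56 s, if anything falls off the work surface, if the arm or the gripper's body presses on something with over 40 N, if the wrist force passes 120 N, or if a joint passes its speed limit or range.

ROBOT

A 6-joint arm with a two-finger parallel gripper is mounted at the origin on the work surface. World frame = base frame: x ahead of the robot, y to its left, z up, the work surface at z = 0. Lengths are in m, angles in degrees, forces in N, time in s.
With the tool pointing down it reaches from about 0.4 to 0.825 m from the base axis. Payload 7 kg.
Tool frame: the origin (TCP) lies between the finger pads; the fingertips stand 11 mm ahead of it and the grasp point (between the pads) lies 8 mm behind it; z points along the fingers, y is the direction in which the jaws open and shut (so a half turn about z gives the same grasp; the last joint's range is limited). The gripper opens to 88 mm and grips with 3 to 60 N. Pads are 19 mm wide; open, the fingers measure 130 mm over their backs; the gripper's body (78 mm by 193 mm) begins 47 mm behind the grasp point.
Start: joints at [-55.514, 20.546, 0.682, 0, -70.136, -16.507], TCP at [0.208, -0.642, 0.238] pointing down, gripper open.
Joint ranges: [-176.03, 176.03], [-82.01, 121.73], [-58.28, 71.71], [-173.87, 95.51], [-174.79, -0.11], [-173.66, 173.66]. Speed limits (degrees/s): [136.94, 136.94, 172.46, 180, 180, 180].

INTERFACE

Orientations are given as [roll, pitch, yaw] about the fixed x, y, z axes, in that order (R = Rz(yaw) Ry(pitch) Rx(roll)).
In Python, from plant import r gives the robot as it stands.
- The arm moves only by the shell command python3 -m inch 'ROWS' [OPENING] [FORCE]. ROWS is JSON, a list of rows, each an object of numbers: "x", "y", "z": the shift along the tool's x, y, z as a fraction of full scale; "yaw": the turn about the tool's z as a fraction of full scale. In form: [{"x": .., "y": .., "z": .., "yaw": ..}, ...]. A call has 1 to 5 rows; each row shifts and turns the pose as measured when the row begins, along the tool's axes as they then stand; what a row does not reach is not made up. Full scale, the value 1, is 0.025 m for a shift and 4 degrees for a turn. A row lasts 1/12 s, in which the tool goes at most 41.7 mm and 7.16 degrees, less where a joint would pass 70% of its speed; a pose out of reach is approached as far as the arm can. A call with a number of a shift or a turn outside -1 to 1 is refused whole. A call with a gripper value outside its range is refused whole. OPENING is the opening, from -1 (shut) to 1 (fully open), set as the call begins (- or left out, the last holds). The fingers move at their own pace and stop on an object; FORCE is the grip in N (left out, the last holds). Time passes only in rows, so rows that do not move let the fingers close. It gives the time, the measured TCP pose, the force and the opening at its end, in the units of the state.
- r.get_state(): the state, without advancing time (a new reading comes with each control period).
- r.capture(name): name is "scene" or "top"; returns (picture, depth): 384x512x3 uint8, red, green, blue; 384x512 float32, m along the optical axis (not along the pixel's ray), 0 where there is no reading.
- r.camera_info(name): a dict with "mtx" (3x3 intrinsics, pixels), "pose" (4x4, takes a point from camera to world coordinates). Camera axes: x right, y down, z forward; pixel columns grow to the right and rows downward; lengths in m; the calibration is good to about 2 mm. A picture is of the moment at which its call begins. camera_info takes no time and is no camera call.
- r.close_job(): hands the job in, once; it reports no verdict.
The state is a dict: "time_s": time; "joints": joint angles; "qd": joint speeds; "joint_torque": joint torques, N m; "tcp_pos": TCP position; "eef_rot": TCP orientation; "contact_force": force on the tool from outside, world axes, zero at the start; "moment": the same for the moment, N m; "gripper_width": finger opening in m.
Only numpy, scipy, OpenCV 4.12 (cv2) and the standard library are available. Lean on these libraries where they do the work, as an engineer would, in place of code of your own. Each camera call takes 0.05 s, during which the arm holds its last target. There are 200 camera calls.

## Working session

There is one attempt and no reset: what is moved stays moved. The work goes in short steps, Python scripts to look and compute and a shell command to move; the robot and the scene stay as the last step left them, time stands still between calls to the robot, and variables do not carry over. Pictures are saved under pics/ and viewed, about 8 in all and at most 12, crops included, and the job is handed in when it is done.

```bash
mkdir -p pics
cat > h.py <<'E'
import numpy as np, cv2
from plant import r
def cap(n,f):
    p,d=r.capture(n); cv2.imwrite('pics/'+f+'.png',p[:,:,::-1]); np.save('pics/'+f+'.npy',d); return p,d
def px2w(n,u,v,d=None,z=None):
    i=r.camera_info(n);K=np.array(i['mtx']);T=np.array(i['pose'])
    ray=np.linalg.inv(K)@[u,v,1]
    if z is not None: d=(z-T[2,3])/(T[:3,:3]@ray)[2]
    return T[:3,:3]@(ray*d)+T[:3,3]
E
python3 - <<'E'
from h import *
for n in('top','scene'):
    p,d=cap(n,n+'0'); i=r.camera_info(n); print(n,np.round(i['mtx'],1).tolist(),np.round(i['pose'],3).tolist())
a=cv2.imread('pics/top0.png');b=cv2.imread('pics/scene0.png')
cv2.imwrite('pics/t0big.png',cv2.resize(a,(800,600),interpolation=cv2.INTER_CUBIC))
print(r.get_state())
E
```

```text
top [[351.2, 0.0, 252.5], [0.0, 351.2, 190.9], [0.0, 0.0, 1.0]] [[-0.015, -0.998, 0.066, 0.481], [-1.0, 0.016, 0.019, -0.081], [-0.02, -0.066, -0.998, 0.918], [0.0, 0.0, 0.0, 1.0]]
scene [[419.1, 0.0, 254.6], [0.0, 419.1, 184.0], [0.0, 0.0, 1.0]] [[-0.717, 0.369, -0.592, 1.245], [0.697, 0.382, -0.606, 0.686], [0.002, -0.847, -0.532, 0.708], [0.0, 0.0, 0.0, 1.0]]
{'time_s': 0.1, 'joints': array([-5.55136081e+01,  2.05850013e+01,  6.41021155e-01, -1.90911407e-02,
       -7.01345151e+01, -1.65087787e+01]), 'qd': array([-0.10747121, -0.06487477,  0.08929594,  0.09545786, -0.01614095,
       -0.02590074]), 'joint_torque': array([-1.64282890e-03, -5.84161806e+01,  2.93747663e+01,  7.01548085e+00,
        1.00836914e-02, -4.22892663e-05]), 'tcp_pos': array([ 0.20822214, -0.64165942,  0.23675357]), 'eef_rot': array([ 1.79919640e+02, -5.09929161e-03, -1.62028883e+02]), 'contact_force': array([ 0.56351174, -0.49025451, -0.88046662]), 'moment': array([ 0.03081396, -0.00017902, -0.01251563]), 'gripper_width': 0.08754023951856235}
```

View pics/t0big.png

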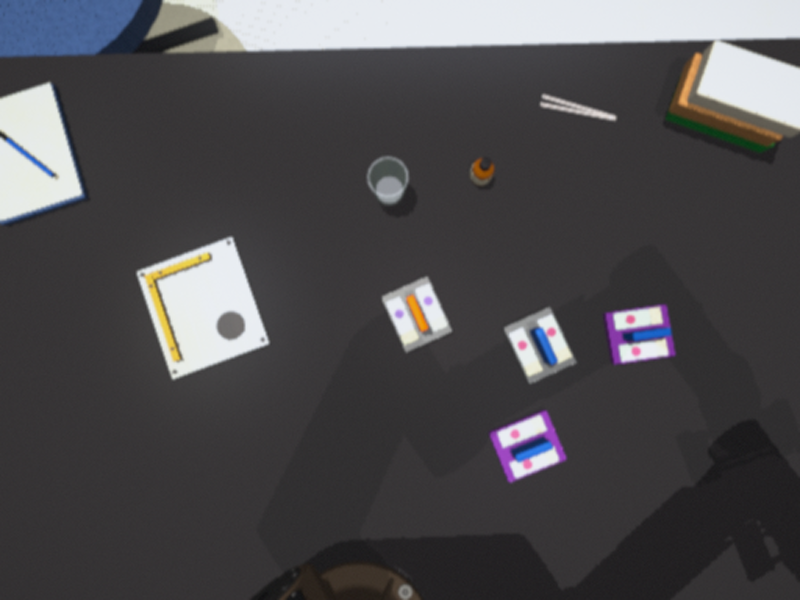

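View pics/scene0.png

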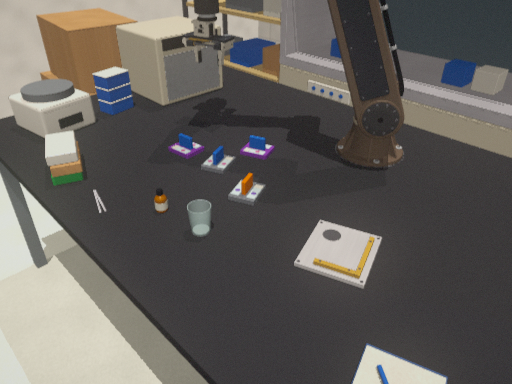

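Candidates in the top view at 800x600: a grey carrier with a blue handle at (541,345), purple look-alikes at (640,335) and (529,446), and the grey carrier with an orange handle at (417,314). The grey block with the blue handle at (541,345) fits the description. I'll confirm it in an enlarged crop, next to the stage.

Run:
```python
from h import *
a=cv2.imread('pics/top0.png')
A=a[180:260,306:386];B=a[145:245,80:180]
f=lambda x:cv2.resize(x,(400,400),interpolation=cv2.INTER_CUBIC)
cv2.imwrite('pics/crop1.png',np.hstack([f(A),f(B)]))
```

```text
(no output)
```

View pics/crop1.png

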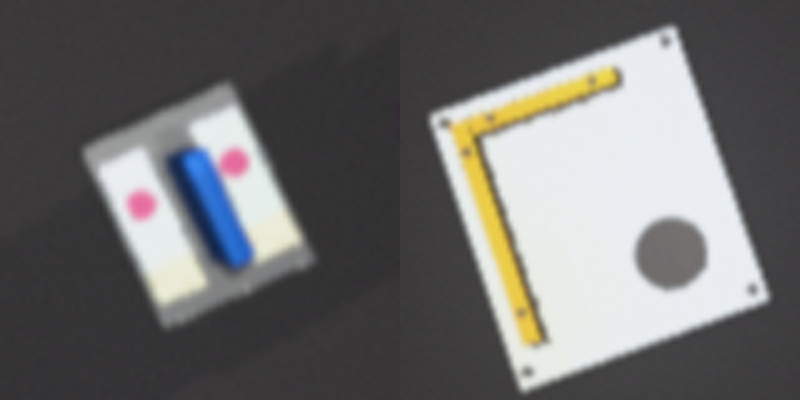

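Confirmed: the left crop shows a grey block with a blue handle. Its top corners are at about (83,150), (232,82), (315,262) and (166,328). The right crop shows the stage, with the short end fence at the top and the long side fence at the left.

Run:
```python
from h import *
def rect(c,s,ox,oy,z):
    P=[px2w('top',(u+.5)/s-.5+ox,(v+.5)/s-.5+oy,z=z)[:2]*1 for u,v in c]; P=np.array(P)
    L=[np.linalg.norm(P[i]-P[i-1])*1000 for i in range(4)]
    # x axis = along left/right sides (index3->0, 2->1)
    e=(P[0]-P[3])+(P[1]-P[2]); y=(P[0]-P[1])+(P[3]-P[2])
    y1=np.degrees(np.arctan2(e[1],e[0])); y2=np.degrees(np.arctan2(y[1],y[0]))-90
    print(P.mean(0).round(4),np.round(L,1),y1.round(1),y2.round(1)); return P.mean(0),np.radians((y1+y2)/2)
c,a=rect([(83,150),(232,82),(315,262),(166,328)],5,306,180,.016)
s,b=rect([(30,115),(276,27),(368,298),(122,390)],4,80,145,.012)
hp=[px2w('top',(u+.5)/5-.5+306,(v+.5)/5-.5+180,z=.06)[:2] for u,v in[(190,153),(240,265)]]
print('handle',np.mean(hp,0),np.diff(hp,axis=0)*1000)
R=lambda t:np.array([[np.cos(t),-np.sin(t)],[np.sin(t),np.cos(t)]])
print('seat',s+R(b)@[.02,.016],'corner',s+R(b)@[.07,.058])
```

```text
[ 0.4619 -0.2984] [98.9 83.9 99.9 82.8] 23.2 23.2
[0.5331 0.2578] [190.3 171.  188.  169.4] 19.1 19.2
handle [ 0.46090223 -0.29548777] [[-54.37732098 -22.30059919]]
seat [0.54676761 0.27947422] corner [0.58022956 0.33554826]
```

```bash
cat >> h.py <<'E'
from scipy.spatial.transform import Rotation as Ro
def to(x,y,z,yaw):
    s=r.get_state(); R=Ro.from_euler('xyz',s['eef_rot'],degrees=True)
    d=R.inv().apply(np.array([x,y,z])-s['tcp_pos'])/.025
    w=(yaw-s['eef_rot'][2]+180)%360-180
    print('t',round(s['time_s'],2),'tcp',s['tcp_pos'].round(4),'rot',s['eef_rot'].round(2),'F',s['contact_force'].round(1),'M',s['moment'].round(2),'w',round(s['gripper_width'],4))
    print('units xyz',d.round(2),'yaw',round(-w/4,2))
E
python3 -c "
from h import *
to(.461,-.297,.2,-156.8)"
```

```text
t 0.1 tcp [ 0.2082 -0.6417  0.2368] rot [ 1.7992e+02 -1.0000e-02 -1.6203e+02] F [ 0.6 -0.5 -0.9] M [ 0.03 -0.   -0.01] w 0.0875
units xyz [-13.87   9.99   1.48] yaw -1.31
```

```bash
python3 -m inch '[{"x":-0.9,"y":0.65,"z":0},{"x":-0.9,"y":0.65},{"x":-0.9,"y":0.65},{"x":-0.9,"y":0.65},{"x":-0.9,"y":0.65}]' 0.1 20
python3 -c "
from h import *
to(.461,-.297,.2,-156.8)"
```

```text
t 0.1 tcp [ 0.2082 -0.6417  0.2368] rot [ 1.7992e+02 -1.0000e-02 -1.6203e+02] F [ 0.6 -0.5 -0.9] M [ 0.03 -0.   -0.01] w 0.0875
units xyz [-13.87   9.99   1.48] yaw -1.31validation failed for argument at $[0]...
```

```bash
python3 -m inch '[{"x":-0.9,"y":0.65,"z":0,"yaw":0},{"x":-0.9,"y":0.65,"z":0,"yaw":0},{"x":-0.9,"y":0.65,"z":0,"yaw":0},{"x":-0.9,"y":0.65,"z":0,"yaw":0},{"x":-0.9,"y":0.65,"z":0,"yaw":0}]' 0.1 20
python3 -c "
from h import *
to(.461,-.297,.2,-156.8)"
```

```text
time_s: 0.52
tcp_pos: [0.2886, -0.5284, 0.2323]
eef_rot: [179.6, -0.2, -162.5]
contact_force: [1.2, -0.7, 0.7]
gripper_width: 0.0599
t 0.52 tcp [ 0.2886 -0.5284  0.2323] rot [ 1.7956e+02 -1.7000e-01 -1.6248e+02] F [ 1.2 -0.7  0.7] M [ 0.02 -0.12 -0.05] w 0.0599
units xyz [-9.37  6.74  1.31] yaw -1.42
```

```bash
python3 -m inch '[{"x":-0.94,"y":0.67,"z":0.1,"yaw":-0.2},{"x":-0.94,"y":0.67,"z":0.1,"yaw":-0.2},{"x":-0.94,"y":0.67,"z":0.1,"yaw":-0.2},{"x":-0.94,"y":0.67,"z":0.1,"yaw":-0.2},{"x":-0.94,"y":0.67,"z":0.1,"yaw":-0.2}]' >/dev/null;  python3 -m inch '[{"x":-0.94,"y":0.67,"z":0.1,"yaw":-0.1},{"x":-0.94,"y":0.67,"z":0.1,"yaw":-0.1},{"x":-0.9,"y":0.67,"z":0.1,"yaw":-0.1},{"x":-0.8,"y":0.6,"z":0.1,"yaw":-0.1},{"x":-0.5,"y":0.4,"z":0.1,"yaw":0}]' >/dev/null
python3 -m inch '[{"x":0,"y":0,"z":0,"yaw":0}]'
python3 -c "
from h import *
to(.461,-.297,.2,-156.8)
p,d=cap('top','top1'); p2,_=cap('scene','scene1')
cv2.imwrite('pics/c2.png',cv2.resize(np.hstack([p[150:290,280:420],p2[90:230,140:280]])[:,:,::-1],(800,400),interpolation=cv2.INTER_CUBIC))"
```

```text
time_s: 1.43
tcp_pos: [0.4435, -0.2853, 0.2039]
eef_rot: [179.3, -0.2, -156.5]
contact_force: [-0.3, -0.6, -0.1]
gripper_width: 0.0481
t 1.43 tcp [ 0.4435 -0.2853  0.2039] rot [ 179.26   -0.23 -156.47] F [-0.3 -0.6 -0.1] M [-0.03  0.01 -0.  ] w 0.0481
units xyz [-0.45 -0.71  0.15] yaw 0.08
```

View pics/c2.png

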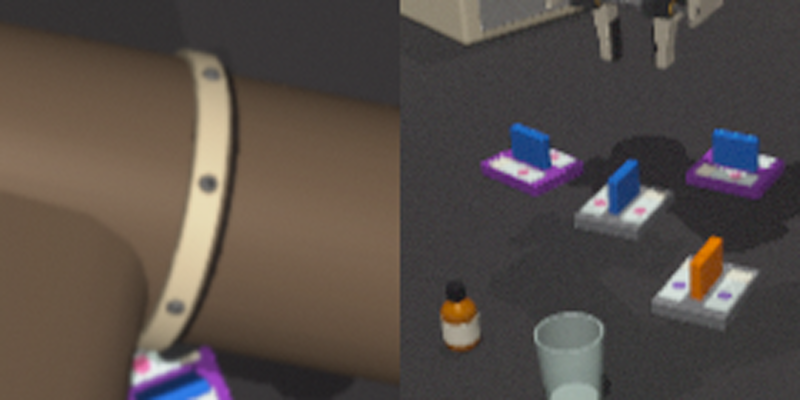

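```bash
python3 -c "
from h import *
print(px2w('scene',218.75,150.2,z=.06))
to(.461,-.297,.1,-156.8)"
```

```text
[ 0.46270034 -0.28795283  0.06      ]
t 1.53 tcp [ 0.4428 -0.287   0.2043] rot [ 179.28   -0.25 -156.5 ] F [ 0.   0.  -0.5] M [-0.08 -0.02 -0.01] w 0.048
units xyz [-0.53 -0.71  4.16] yaw 0.08
```

```bash
python3 -m inch '[{"x":-0.2,"y":-0.3,"z":0.6,"yaw":0},{"x":-0.2,"y":-0.3,"z":0.9,"yaw":0.08},{"x":-0.1,"y":-0.1,"z":0.9,"yaw":0},{"x":0,"y":0,"z":0.9,"yaw":0},{"x":0,"y":0,"z":0.5,"yaw":0}]' >/dev/null
python3 -m inch '[{"x":0,"y":0,"z":0,"yaw":0}]'
python3 -c "
from h import *
to(.461,-.297,.032,-156.8)
p2,_=cap('scene','scene2')
cv2.imwrite('pics/c3.png',cv2.resize(p2[110:190,170:270][:,:,::-1],(750,600),interpolation=cv2.INTER_CUBIC))"
```

```text
time_s: 2.03
tcp_pos: [0.4601, -0.3032, 0.1077]
eef_rot: [179.5, -0.1, -157.1]
contact_force: [-1.0, -0.0, -0.2]
gripper_width: 0.0477
t 2.03 tcp [ 0.4601 -0.3032  0.1077] rot [ 1.7951e+02 -7.0000e-02 -1.5707e+02] F [-1.  -0.  -0.2] M [0.02 0.07 0.02] w 0.0477
units xyz [-0.13  0.19  3.03] yaw -0.07
```

View pics/c3.png

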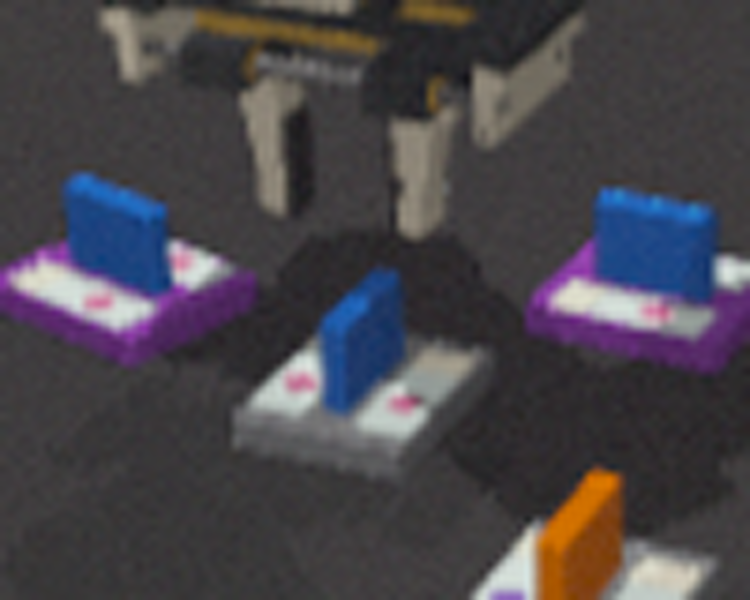

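```bash
python3 -c "
from h import *
g=lambda u,v,z:px2w('scene',(u+.5)/7.5-.5+170,(v+.5)/7.5-.5+110,z=z).round(4)
print(g(278,205,.097),g(418,228,.097),g(362,294,.06),[g(*q,.06) for q in[(322,312),(348,315),(400,278),(380,270)]])"
```

```text
[ 0.4747 -0.3339  0.097 ] [ 0.445  -0.2731  0.097 ] [ 0.4582 -0.298   0.06  ] [array([ 0.4821, -0.297 ,  0.06  ]), array([ 0.4756, -0.2869,  0.06  ]), array([ 0.4358, -0.2982,  0.06  ]), array([ 0.4371, -0.3106,  0.06  ])]
```

```bash
python3 -m inch '[{"x":-0.06,"y":0.12,"z":0.6,"yaw":-0.05},{"x":-0.04,"y":0.08,"z":0.8,"yaw":0},{"x":0,"y":0,"z":0.7,"yaw":0},{"x":0,"y":0,"z":0.5,"yaw":0},{"x":0,"y":0,"z":0.2,"yaw":0}]' >/dev/null
python3 -m inch '[{"x":0,"y":0,"z":0,"yaw":0}]' >/dev/null
python3 -c "
from h import *
to(.4605,-.297,.032,-156.8)"
```

```text
t 2.58 tcp [ 0.4635 -0.3028  0.0438] rot [ 179.99    0.35 -157.03] F [ 0.7  0.4 -0.3] M [-0.02  0.03 -0.04] w 0.0477
units xyz [0.02 0.26 0.47] yaw -0.06
```

```bash
python3 -m inch '[{"x":0,"y":0.15,"z":0.2,"yaw":-0.06},{"x":0,"y":0.1,"z":0.2,"yaw":0},{"x":0,"y":0,"z":0.07,"yaw":0},{"x":0,"y":0,"z":0,"yaw":0}]' >/dev/null
python3 -c "
from h import *
to(.4605,-.297,.032,-156.8)"
```

```text
t 2.92 tcp [ 0.4628 -0.2979  0.0347] rot [-179.81    0.57 -156.79] F [ 0.6 -0.4 -0.1] M [0.02 0.07 0.02] w 0.0484
units xyz [0.07 0.07 0.11] yaw 0.0
```

```bash
python3 -m inch '[{"x":0,"y":0.03,"z":0.1,"yaw":0},{"x":0,"y":0,"z":0,"yaw":0},{"x":0,"y":0,"z":0,"yaw":0},{"x":0,"y":0,"z":0,"yaw":0},{"x":0,"y":0,"z":0,"yaw":0}]' -1 45 >/dev/null
python3 -m inch '[{"x":0,"y":0,"z":0,"yaw":0},{"x":0,"y":0,"z":0,"yaw":0},{"x":0,"y":0,"z":0,"yaw":0},{"x":0,"y":0,"z":0,"yaw":0}]'
python3 -c "
from h import *
to(.461,-.297,.2,-156.8)"
```

```text
time_s: 3.67
tcp_pos: [0.4636, -0.2972, 0.0336]
eef_rot: [-179.7, 0.7, -156.7]
contact_force: [0.8, 0.4, 0.3]
gripper_width: 0.0137
t 3.67 tcp [ 0.4636 -0.2972  0.0336] rot [-179.72    0.68 -156.73] F [0.8 0.4 0.3] M [0.1  0.1  0.02] w 0.0137
units xyz [ 0.01  0.02 -6.66] yaw 0.02
```

```bash
python3 -m inch '[{"x":0,"y":0,"z":-0.4,"yaw":0},{"x":0,"y":0,"z":-0.9,"yaw":0},{"x":0,"y":0,"z":-0.9,"yaw":0},{"x":0,"y":0,"z":-0.9,"yaw":0},{"x":0,"y":0,"z":-0.9,"yaw":0}]'
python3 -m inch '[{"x":0,"y":0,"z":-0.9,"yaw":0},{"x":0,"y":0,"z":-0.8,"yaw":0},{"x":0,"y":0,"z":-0.3,"yaw":0},{"x":0,"y":0,"z":0,"yaw":0}]' >/dev/null
python3 -c "
from h import *
to(.52,.26,.18,-160.85)"
```

```text
time_s: 4.08
tcp_pos: [0.457, -0.2957, 0.1324]
eef_rot: [179.7, 0.0, -156.9]
contact_force: [0.8, -0.5, -2.3]
gripper_width: 0.0136
t 4.42 tcp [ 0.4575 -0.2963  0.1913] rot [ 179.95    0.33 -156.86] F [ 0.5  0.4 -2.6] M [-0.01 -0.03  0.02] w 0.0136
units xyz [-11.04  19.48   0.53] yaw 1.0
```

```bash
python3 -m inch '[{"x":-0.3,"y":0.5,"z":0,"yaw":0.05},{"x":-0.5,"y":0.9,"z":0,"yaw":0.05},{"x":-0.55,"y":0.97,"z":0,"yaw":0.05},{"x":-0.55,"y":0.97,"z":0,"yaw":0.05},{"x":-0.55,"y":0.97,"z":0,"yaw":0.05}]' >/dev/null
python3 -m inch '[{"x":-0.55,"y":0.97,"z":0,"yaw":0.05},{"x":-0.55,"y":0.97,"z":0,"yaw":0.05},{"x":-0.55,"y":0.97,"z":0,"yaw":0.05},{"x":-0.55,"y":0.97,"z":0,"yaw":0.05},{"x":-0.55,"y":0.97,"z":0,"yaw":0.05}]'
python3 -c "
from h import *
to(.533,.259,.17,-160.85)"
```

```text
time_s: 5.25
tcp_pos: [0.4852, -0.0283, 0.1807]
eef_rot: [179.5, -0.5, -159.6]
contact_force: [-0.5, 0.0, -1.4]
gripper_width: 0.0138
t 5.25 tcp [ 0.4852 -0.0283  0.1807] rot [ 179.53   -0.49 -159.62] F [-0.5  0.  -1.4] M [-0.05 -0.2   0.04] w 0.0138
units xyz [-5.8  10.1   0.46] yaw 0.31
```

```bash
python3 -m inch '[{"x":-0.55,"y":0.97,"z":0,"yaw":0.05},{"x":-0.55,"y":0.97,"z":0,"yaw":0.05},{"x":-0.55,"y":0.97,"z":0,"yaw":0.05},{"x":-0.55,"y":0.97,"z":0,"yaw":0.05},{"x":-0.55,"y":0.97,"z":0,"yaw":0}]' >/dev/null
python3 -m inch '[{"x":-0.55,"y":0.95,"z":0,"yaw":0.0},{"x":-0.55,"y":0.95,"z":0,"yaw":0.0},{"x":-0.5,"y":0.9,"z":0,"yaw":0.0},{"x":-0.3,"y":0.6,"z":0,"yaw":0},{"x":0,"y":0,"z":0,"yaw":0}]'
python3 -c "
from h import *
to(.533,.259,.09,-160.85)"
```

```text
time_s: 6.08
tcp_pos: [0.5176, 0.2191, 0.1662]
eef_rot: [179.6, -1.6, -160.4]
contact_force: [0.5, -0.5, -2.5]
gripper_width: 0.0135
t 6.08 tcp [0.5176 0.2191 0.1662] rot [ 179.58   -1.61 -160.39] F [ 0.5 -0.5 -2.5] M [ 0.03 -0.18 -0.05] w 0.0135
units xyz [-1.2   1.27  3.02] yaw 0.12
```

```bash
python3 -m inch '[{"x":-0.4,"y":0.4,"z":0.3,"yaw":0.06},{"x":-0.4,"y":0.4,"z":0.5,"yaw":0.06},{"x":-0.3,"y":0.4,"z":0.6,"yaw":0},{"x":-0.1,"y":0.1,"z":0.6,"yaw":0},{"x":0,"y":0,"z":0.5,"yaw":0}]' >/dev/null
python3 -m inch '[{"x":0,"y":0,"z":0.2,"yaw":0.0},{"x":0,"y":0,"z":0,"yaw":0},{"x":0,"y":0,"z":0,"yaw":0}]' >/dev/null
python3 -c "
from h import *
to(.533,.259,.05,-160.85)
p,_=cap('top','top4');p2,_=cap('scene','scene4')
f=lambda x:cv2.resize(x,(400,400),interpolation=cv2.INTER_CUBIC)
cv2.imwrite('pics/c4.png',np.hstack([f(p[145:245,80:180]),f(p2[180:290,280:390])])[:,:,::-1])"
```

```text
t 6.75 tcp [0.5293 0.2567 0.0882] rot [ 179.81   -2.3  -160.94] F [-0.5 -0.1 -0.9] M [ 0.05 -0.12  0.02] w 0.0135
units xyz [-0.23  0.03  1.52] yaw -0.02
```

View pics/c4.png

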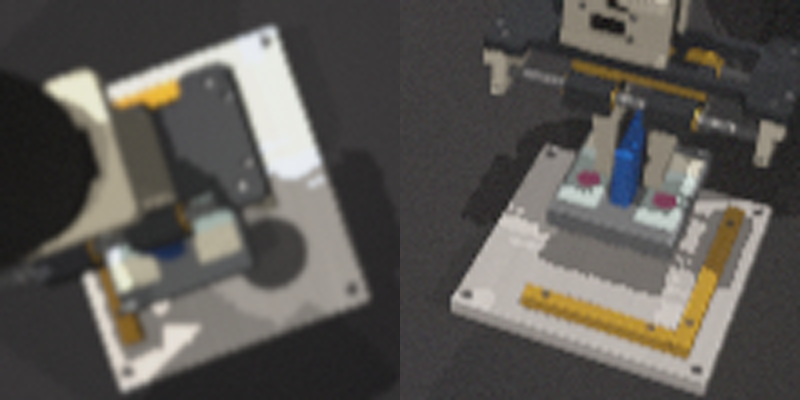

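The carrier is held square above the plate, in the open area short of both fences. I'll lower it slowly until it touches.

```bash
python3 -m inch '[{"x":-0.05,"y":0,"z":0.4,"yaw":0},{"x":-0.05,"y":0,"z":0.4,"yaw":0},{"x":-0.05,"y":0,"z":0.3,"yaw":0},{"x":0,"y":0,"z":0.2,"yaw":0},{"x":0,"y":0,"z":0.05,"yaw":0}]'
python3 -m inch '[{"x":0,"y":0,"z":0.1,"yaw":0.0},{"x":0,"y":0,"z":0.1,"yaw":0},{"x":0,"y":0,"z":0.05,"yaw":0}]' >/dev/null
python3 -c "
from h import *
to(.533,.259,.0456,-160.85)"
```

```text
time_s: 7.27
tcp_pos: [0.5338, 0.2586, 0.0548]
eef_rot: [179.6, -1.9, -161.0]
contact_force: [-0.8, -0.8, -2.5]
gripper_width: 0.0139
t 7.52 tcp [0.5334 0.2585 0.0475] rot [ 179.68   -1.96 -160.95] F [-6.6 -0.3 12.1] M [ 0.    1.64 -0.07] w 0.0138
units xyz [0.01 0.02 0.08] yaw -0.02
```

```bash
python3 -m inch '[{"x":0,"y":0,"z":0.1,"yaw":0},{"x":0,"y":0,"z":0.1,"yaw":0},{"x":0,"y":0,"z":0.1,"yaw":0}]'
python3 -c "
from h import *
to(.533,.259,.0456,-160.85)"
```

```text
time_s: 7.77
tcp_pos: [0.5339, 0.2588, 0.0464]
eef_rot: [179.7, -1.8, -160.8]
contact_force: [-10.6, -3.1, 21.0]
gripper_width: 0.0138
t 7.77 tcp [0.5339 0.2588 0.0464] rot [ 179.74   -1.79 -160.77] F [-10.6  -3.1  21. ] M [-1.33  2.94 -0.11] w 0.0138
units xyz [0.03 0.02 0.03] yaw 0.02
```

```bash
python3 -m inch '[{"x":0,"y":0.2,"z":0,"yaw":0},{"x":0,"y":0.2,"z":0,"yaw":0},{"x":-0.2,"y":0.1,"z":0,"yaw":0},{"x":-0.2,"y":0,"z":0.0,"yaw":0},{"x":-0.2,"y":0,"z":0,"yaw":0}]'
python3 -c "
from h import *
to(.5475,.28,.0456,-160.85)"
```

```text
time_s: 8.18
tcp_pos: [0.5448, 0.2775, 0.0483]
eef_rot: [179.7, -1.6, -160.7]
contact_force: [-0.7, 0.2, -3.0]
gripper_width: 0.0139
t 8.18 tcp [0.5448 0.2775 0.0483] rot [ 179.67   -1.6  -160.7 ] F [-0.7  0.2 -3. ] M [ 0.03 -0.14  0.02] w 0.0139
units xyz [-0.14  0.06  0.1 ] yaw 0.04
```

```bash
python3 -m inch '[{"x":0,"y":0,"z":0.08,"yaw":0},{"x":0,"y":0,"z":0.08,"yaw":0},{"x":0,"y":0.1,"z":0.08,"yaw":0},{"x":0,"y":0.1,"z":0.05,"yaw":0}]'
python3 -c "
from h import *
to(.5475,.28,.0456,-160.85)
p,_=cap('top','top5');p2,_=cap('scene','scene5')
f=lambda x:cv2.resize(x,(400,400),interpolation=cv2.INTER_CUBIC)
cv2.imwrite('pics/c5.png',np.hstack([f(p[145:245,80:180]),f(p2[190:290,290:390])])[:,:,::-1])"
```

```text
time_s: 8.52
tcp_pos: [0.5467, 0.2788, 0.0454]
eef_rot: [-179.9, -1.6, -160.5]
contact_force: [1.8, -13.6, 9.5]
gripper_width: 0.0139
t 8.52 tcp [0.5467 0.2788 0.0454] rot [-179.92   -1.61 -160.54] F [  1.8 -13.6   9.5] M [-4.54 -1.25  0.11] w 0.0139
units xyz [-0.05  0.04 -0.01] yaw 0.08
```

View pics/c5.png

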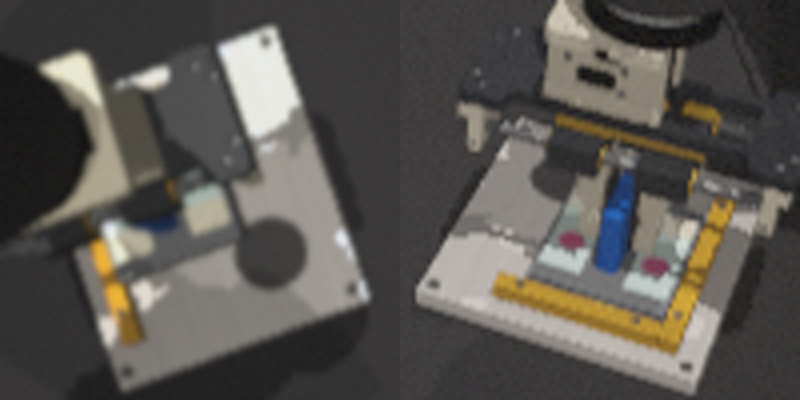

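The carrier is down inside the corner and bearing on the side fence, at about (690,270) in the right half. The end fence, along (500,285) to (640,330), is next.

```bash
python3 -m inch '[{"x":-0.12,"y":0.06,"z":0.03,"yaw":0.03},{"x":-0.12,"y":0.06,"z":0.03,"yaw":0.03},{"x":-0.12,"y":0.06,"z":0.03,"yaw":0.0}]'
python3 -c "
from h import *
to(.5475,.28,.0456,-160.85)"
python3 -m inch '[{"x":-0.12,"y":0.1,"z":0.03,"yaw":0.0},{"x":-0.12,"y":0.1,"z":0.03,"yaw":0.0}]'
python3 -c "
from h import *
to(.5475,.28,.0456,-160.85)"
```

```text
time_s: 8.87
tcp_pos: [0.5483, 0.2792, 0.0456]
eef_rot: [-179.6, -2.4, -160.9]
contact_force: [-14.4, -8.0, 18.0]
gripper_width: 0.0137
t 8.87 tcp [0.5483 0.2792 0.0456] rot [-179.61   -2.37 -160.92] F [-14.4  -8.   18. ] M [-1.86  4.66  0.22] w 0.0137
units xyz [0.02 0.04 0.  ] yaw -0.02
time_s: 9.03
tcp_pos: [0.5483, 0.2793, 0.0457]
eef_rot: [-179.2, -3.0, -161.0]
contact_force: [-10.2, -11.8, 18.5]
gripper_width: 0.0139
t 9.03 tcp [0.5483 0.2793 0.0457] rot [-179.25   -3.03 -160.98] F [-10.2 -11.8  18.5] M [-3.42  3.53  0.19] w 0.0139
units xyz [0.02 0.04 0.01] yaw -0.03
```

```bash
python3 -m inch '[{"x":-0.18,"y":0.22,"z":0.05,"yaw":0.0}]'
python3 -c "
from h import *
to(.5475,.28,.0456,-160.85)
p2,d=cap('scene','scene6')
to(.5475,.28,.0456,-160.85)
cv2.imwrite('pics/c6.png',cv2.resize(p2[210:290,300:400][:,:,::-1],(750,600),interpolation=cv2.INTER_CUBIC))"
```

```text
time_s: 9.12
tcp_pos: [0.5482, 0.2797, 0.0458]
eef_rot: [-178.8, -3.6, -161.0]
contact_force: [-9.5, -34.0, 34.8]
gripper_width: 0.0138
t 9.12 tcp [0.5482 0.2797 0.0458] rot [-178.84   -3.56 -161.02] F [ -9.5 -34.   34.8] M [-11.47   3.45   0.55] w 0.0138
units xyz [0.02 0.02 0.01] yaw -0.04
t 9.17 tcp [0.5483 0.2796 0.0457] rot [-178.78   -3.62 -161.02] F [-12.4 -23.9  31.2] M [-7.88  4.26  0.35] w 0.0139
units xyz [0.02 0.03 0.01] yaw -0.04
```

View pics/c6.png

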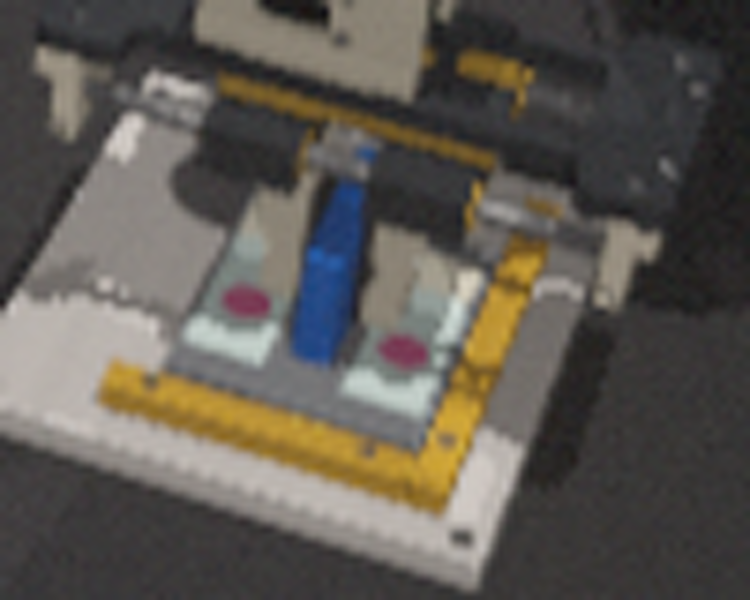

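Both faces look closed up: the block edge meets the end fence from (170,365) to (415,450) and the side fence from (430,440) to (490,280). The tool has tilted a little, so I'll check the carrier's flatness with depth.

```bash
cat > flat.py <<'E'
from h import *
def flat(d):
    c=np.array([.5468,.2795]);b=np.radians(19.15)
    i=r.camera_info('scene');K=np.array(i['mtx']);T=np.array(i['pose'])
    v,u=np.mgrid[200:300,290:400]; D=d[200:300,290:400]
    P=np.einsum('ij,jhw->hwi',np.linalg.inv(K),np.stack([u,v,np.ones_like(u)]).astype(float))*D[...,None]
    W=(P@T[:3,:3].T+T[:3,3]).reshape(-1,3)
    L=W.copy();xy=W[:,:2]-c;L[:,0]=xy[:,0]*np.cos(b)+xy[:,1]*np.sin(b);L[:,1]=-xy[:,0]*np.sin(b)+xy[:,1]*np.cos(b)
    def fit(n,m):
        q=L[m]; 
        for _ in range(3):
            A=np.c_[q[:,:2],np.ones(len(q))];k=np.linalg.lstsq(A,q[:,2],rcond=None)[0];e=q[:,2]-A@k;q=q[abs(e)<2.5*e.std()+1e-4]
        print(n,len(q),'slope deg x,y',np.degrees(k[:2]).round(2),'z0 mm',(k[2]*1e3).round(2),'sd',(e.std()*1e3).round(2))
    x,y,z=L.T
    fit('carrier',(x>0)&(x<.046)&(abs(y)<.038)&(abs(y)>.014)&(abs(z-.028)<.006))
    fit('plate',(x<.04)&(x>-.11)&(y<-.05)&(y>-.095)&(abs(z-.012)<.006))
    for n,m in(('-y',y<-.014),('+y',y>.014)):
        k=m&(x>0.01)&(x<.046)&(abs(y)<.038)&(abs(z-.028)<.006);print(n,k.sum(),(np.median(z[k])*1e3).round(2))
E
python3 -c "
from flat import *
flat(np.load('pics/scene6.npy'))"
```

```text
carrier 252 slope deg x,y [-2.09 -0.53] z0 mm 29.45 sd 1.16
plate 532 slope deg x,y [-0.07  0.83] z0 mm 12.39 sd 1.24
-y 106 28.62
+y 106 28.22
```

```bash
python3 -m inch '[{"x":0.0,"y":0.0,"z":0.08,"yaw":0.0},{"x":0.0,"y":0.0,"z":0.08,"yaw":0.0},{"x":0.0,"y":0.0,"z":0.08,"yaw":0.0}]'
python3 -c "
from flat import *
flat(np.mean([r.capture('scene')[1] for _ in range(6)],0))
to(.5475,.28,.0456,-160.85)"
```

```text
time_s: 9.42
tcp_pos: [0.5484, 0.2789, 0.0458]
eef_rot: [-178.9, -3.5, -161.0]
contact_force: [-10.8, -2.5, 17.4]
gripper_width: 0.0139
carrier 251 slope deg x,y [-1.49 -0.71] z0 mm 29.25 sd 0.51
plate 532 slope deg x,y [-0.11  0.35] z0 mm 11.81 sd 0.51
-y 100 28.81
+y 109 28.24
t 9.72 tcp [0.5484 0.2789 0.0458] rot [-178.86   -3.5  -161.02] F [-8.1 -2.9 17.6] M [0.05 3.1  0.09] w 0.0138
units xyz [0.02 0.05 0.01] yaw -0.04
```

Depth shows the carrier tilted about 1° with the tool, which tipped under the lateral push. I'll drag it back along the plate under load so friction levels the tool, then seat it again with fewer pushing rows.

```bash
python3 -m inch '[{"x":0.12,"y":-0.1,"z":0.12,"yaw":0.0},{"x":0.15,"y":-0.12,"z":0.12,"yaw":0.0},{"x":0.15,"y":-0.12,"z":0.12,"yaw":0.0}]'
python3 -c "
from h import *
to(.5483,.2793,.0456,-160.85)"
```

```text
time_s: 9.97
tcp_pos: [0.5487, 0.2762, 0.045]
eef_rot: [-179.4, -2.2, -160.8]
contact_force: [-1.3, 5.7, 14.4]
gripper_width: 0.0137
t 9.97 tcp [0.5487 0.2762 0.045 ] rot [-179.42   -2.23 -160.77] F [-1.3  5.7 14.4] M [ 2.76  1.34 -0.21] w 0.0137
units xyz [-0.02  0.12 -0.02] yaw 0.02
```

```bash
python3 -m inch '[{"x":0.18,"y":-0.08,"z":0.12,"yaw":0.0},{"x":0.18,"y":-0.08,"z":0.12,"yaw":0.0},{"x":0.18,"y":-0.08,"z":0.12,"yaw":0.0}]'
python3 -c "
from flat import *
flat(np.mean([r.capture('scene')[1] for _ in range(6)],0))
to(.5483,.2793,.0456,-160.85)"
```

```text
time_s: 10.22
tcp_pos: [0.5483, 0.2757, 0.0456]
eef_rot: [-180.0, -0.7, -160.6]
contact_force: [1.7, 6.4, 14.0]
gripper_width: 0.0137
carrier 254 slope deg x,y [-0.16  0.11] z0 mm 29.11 sd 0.57
plate 530 slope deg x,y [-0.1   0.31] z0 mm 11.78 sd 0.51
-y 104 28.96
+y 103 29.11
t 10.52 tcp [0.5483 0.2757 0.0456] rot [-179.95   -0.71 -160.56] F [ 0.8  6.3 13.5] M [ 1.98  0.28 -0.34] w 0.0139
units xyz [-0.05  0.14 -0.  ] yaw 0.07
```

```bash
python3 -m inch '[{"x":0.18,"y":-0.08,"z":0.12,"yaw":0.0},{"x":-0.05,"y":0.14,"z":0.0,"yaw":0.06},{"x":-0.08,"y":0.1,"z":0.04,"yaw":0.04}]'
python3 -c "
from h import *
to(.5483,.2793,.0456,-160.98)"
```

```text
time_s: 10.77
tcp_pos: [0.548, 0.2792, 0.0454]
eef_rot: [-179.9, -0.5, -160.9]
contact_force: [-1.9, -15.8, 14.7]
gripper_width: 0.0134
t 10.77 tcp [0.548  0.2792 0.0454] rot [-179.91   -0.5  -160.9 ] F [ -1.9 -15.8  14.7] M [-5.85  1.46  0.41] w 0.0134
units xyz [-0.01 -0.   -0.01] yaw 0.02
```

```bash
python3 -m inch '[{"x":-0.24,"y":0.17,"z":0.08,"yaw":0.02}]' - 55
python3 -c "
from flat import *
c=[r.capture('scene') for _ in range(8)]
flat(np.mean([x[1] for x in c],0))
to(.5483,.2793,.0456,-160.98)
p=np.mean([x[0] for x in c],0).astype(np.uint8)
cv2.imwrite('pics/c7.png',cv2.resize(p[220:284,315:395][:,:,::-1],(750,600),interpolation=cv2.INTER_CUBIC))"
```

```text
time_s: 10.85
tcp_pos: [0.5487, 0.2794, 0.0446]
eef_rot: [-179.5, -1.1, -161.0]
contact_force: [-32.8, -28.0, 62.1]
gripper_width: 0.0138
carrier 249 slope deg x,y [-1.1   0.05] z0 mm 28.45 sd 0.46
plate 529 slope deg x,y [-0.07  0.29] z0 mm 11.71 sd 0.45
-y 102 27.97
+y 105 27.97
t 11.25 tcp [0.5486 0.2793 0.0447] rot [-179.58   -1.07 -161.04] F [-18. -19.  33.] M [-6.18  6.47  0.12] w 0.0136
units xyz [ 0.01  0.   -0.04] yaw -0.02
```

View pics/c7.png

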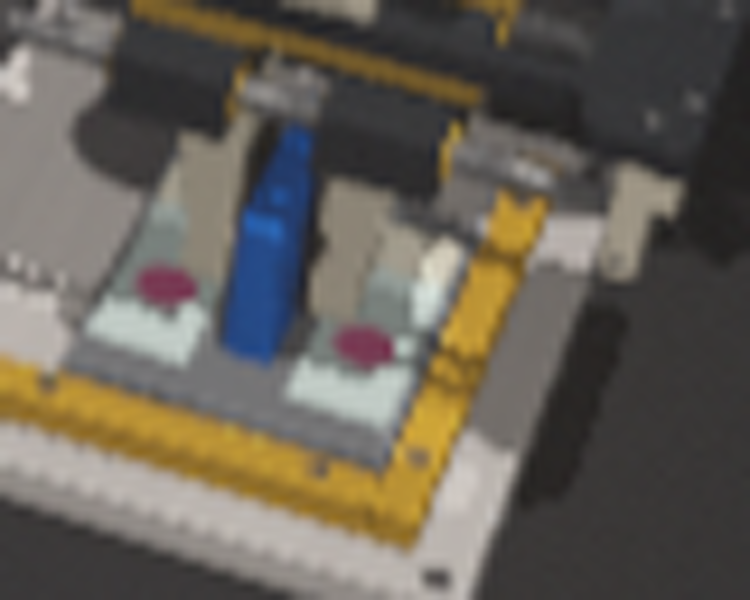

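```bash
sed -i "s/    for n,m in/    fit('slides',(x>-.02)\&(x<.034)\&(abs(y)<.036)\&(abs(y)>.016)\&(abs(z-.028)<.004))\n    k=(x>.041)\&(x<.047)\&(abs(y)<.036)\&(abs(z-.028)<.005); print('strip',k.sum(),np.median(z[k]*1e3).round(2),'+y',np.median(z[k\&(y>.012)]*1e3).round(2),'-y',np.median(z[k\&(y<-.012)]*1e3).round(2))\n    for n,m in/" flat.py
python3 -c "
from flat import *
flat(np.mean([r.capture('scene')[1] for _ in range(12)],0))
to(.5483,.2793,.0456,-160.98)"
```

```text
carrier 246 slope deg x,y [-1.14 -0.04] z0 mm 28.46 sd 0.43
plate 513 slope deg x,y [-0.11  0.27] z0 mm 11.67 sd 0.38
slides 192 slope deg x,y [-0.08 -0.02] z0 mm 28.12 sd 0.4
strip 52 27.41 +y 27.32 -y 27.62
-y 100 27.97
+y 105 27.93
t 11.85 tcp [0.5486 0.2794 0.0447] rot [-179.58   -1.07 -161.04] F [-17.  -18.8  31.6] M [-6.19  6.4   0.17] w 0.0137
units xyz [ 0.01  0.   -0.04] yaw -0.02
```

```bash
python3 -c "
from h import *
print(r.close_job()); to(.5483,.2793,.0456,-160.98)"
```

```text
the job is handed in; nothing more can be done
None
the job is handed in; nothing more can be done
```

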